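Load a compatibility test strip into the strain viewer

ROBOT

A 7-joint arm with a two-finger parallel gripper is mounted at the origin on the work surface. World frame = base frame: x ahead of the robot, y to its left, z up, the work surface at z = 0. Lengths are in m, angles in rad, forces in N, time in s.
With the tool pointing down it reaches from about 0.4 to 0.875 m from the base axis. Payload 19.3 kg.
Tool frame: the origin (TCP) lies midway between the tips of the shut fingers; the grasp point (between the pads) lies 19 mm behind it; x points along the fingers, y is the direction in which the jaws open and shut, and the axes are right-handed (so a half turn about x gives the same grasp; the last joint's range is limited). The gripper opens to 85 mm and grips with 20 to 120 N. Pads are 22 mm wide; open, the fingers measure 114 mm over their backs; the gripper's body (76 mm by 85 mm) begins 54 mm behind the grasp point. The pads swing forward as they close: fully open they stand 13 mm farther back than shut.
Start: joints at [1.094, 0.521, -0.036, 1.599, 0.021, 1.021, -0.113], TCP at [0.247, -0.574, 0.191] pointing down, gripper open.
Joint ranges: [-2.91, 2.91], [-0.3, 2.13], [-1.5, 1.42], [0.17, 2.43], [-1.26, 4.41], [0.16, 1.93], [-2.52, 2.52]. Speed limits (rad/s): [1.89, 1.89, 2.39, 2.39, 3.01, 3.01, 3.01].

INTERFACE

Orientations are given as [roll, pitch, yaw] about the fixed x, y, z axes, in that order (R = Rz(yaw) Ry(pitch) Rx(roll)).
In Python, from workcell import telemetry, vision, workorder gives the robot as it stands. The module is installed in compiled form; this text tells all that it offers.
- The arm moves only by the tool play_rows, never from a script. Its argument "deltas" is a list of rows, each a list of 7 numbers: the shift along the world's x, y, z in mm, then the turn, a rotation vector about the world's x, y, z in degrees, then the finger opening in mm, from 0 to 85.4. In form: [[x, y, z, wx, wy, wz, jaw], ...]. A call has 1 to 8 rows; each row shifts and turns the commanded pose from where the row before left it; what a row does not reach is not made up. A row lasts 1/8 s, in which the tool goes at most 62.5 mm and 10.7 degrees, less where a joint would pass 70% of its speed; a pose out of reach is approached as far as the arm can. A call with a gripper value outside its range is refused whole. The fingers move at their own pace and stop on an object; "grip_force" is the grip in N (left out, the last holds). Time passes only in rows, so rows that do not move let the fingers close. It gives the time, the measured TCP pose, the force and the opening at its end, in the units of the state.
- telemetry.observe(): the state, without advancing time (a new reading comes with each control period).
- vision.grab_frame(name): name is "side" or "top"; returns the picture (480x640x3 uint8, red, green, blue); there is no depth.
- vision.camera_info(name): a dict with "mtx" (3x3 intrinsics, pixels), "rvec" (rotation vector, rad) and "tvec" (3), from world to camera coordinates, as OpenCV has them. Camera axes: x right, y down, z forward; pixel columns grow to the right and rows downward; lengths in m; the calibration is good to about 2 mm. A picture is of the moment at which its call begins. camera_info takes no time and is no camera call.
- workorder.job_done(): hands the job in, once; it reports no verdict.
The state is a dict: "clock": time; "qpos": joint angles; "qd": joint speeds; "joint_efforts": joint torques, N m; "position": TCP position; "tool_rot": TCP orientation; "force": force on the tool from outside, world axes, zero at the start; "moment": the same for the moment, N m; "grip_width": finger opening in m.
Only numpy, scipy, OpenCV 4.12 (cv2) and the standard library are available. Lean on these libraries where they do the work, as an engineer would, in place of code of your own. Each camera call takes 0.05 s, during which the arm holds its last target. There are 200 camera calls.

TASK

The long glass test strip lies flat in its lane on the ribbed kiln setter, where its edges cannot be gripped: draw it gently forward by pressing lightly on its top, until its plain end overhangs the setter's front edge far enough to be held by its two long sides. Lift it off level and slide it, chip end first, between the rails of the strain viewer under the filter and under the spring clip until it is fully home against the end stop, wherever that is set, then leave it lying flat on the stage. It is thin glass: never press or push it hard, even for a moment (two kilograms of force would crack it), do not tip or drop it, and leave everything else on the bench where it is.

Things in the scene. Friction and masses are not known exactly. Their poses are not given: they have to be found in the camera images.
- strip_mid (a point): centre (half-way through the thickness) of the test strip: clear sheet glass, flat top, 170 mm long (its x) x 38 wide (y) x 3 thick, about 48 g, with four small square chips fused flush in the half towards its +x end. It starts flat in one of the setter's lanes, along it, chip end to the back. Its friction on setter and stage is about 0.6 (varies).
- strip_plain_end (a point): middle of the strip's plain end face, 85 mm from its centre along its -x (the end nearest the setter's front edge)
- strip_chip_end (a point): middle of the strip's chip end face, 85 mm from its centre along its +x (the end that goes under the viewer's clip and against its stop; the plain end then stands out 36 to 74 mm in front of the viewer)
- setter: ribbed ceramic kiln setter on four kiln posts, fixed. Tile 195 mm (x, along the lanes) x 148 (y), lane floors 56 mm above the bench; origin on the bench under its centre. Three lanes along x, 44 mm wide, centred at y = -48, 0, +48 mm, between ribs 4 mm wide, 3 mm high; a 3 mm rib closes the back (+x) a few mm behind the strip; the front (-x) is open.
- setter_edge (a point): middle of the setter's front edge at lane floor height, 97.5 mm to -x of the setter's centre. In front of it the air is clear to the bench, 56 mm below; the nearest posts (28 mm diameter) start 18 mm behind the edge.
- viewer: strain viewer, fixed: light box 220 mm (x) x 150 (y), stage 60 mm above the bench, front towards its -x, origin on the bench under its centre. Two rails 6 mm high along x, 41 mm apart. A filter frame on pillars spans them 35 to 85 mm behind the front edge, 126 mm wide; underside 29 mm and top 41 mm above the stage. At the back a lamp housing, 34 mm high.
- viewer_mouth (a point): middle of the viewer's front edge at stage height (60 mm above the bench), where the rails flare to 54 mm apart over the first 20 mm; the air in front is clear down to the bench
- clip (a joint): leaf spring hold-down clip (rad) on the end stop, a block 36 mm wide, 7 mm high, clamped between the rails: its face is anywhere from 96 to 134 mm behind the front edge, not measured, to be found by feel. The clip rests on the stage (0); its up-turned tip lets the strip in (for about 1 N) and its bend, 3 mm before the stop, rides on the 3 mm glass at about 0.09 when the strip is home.
- offcut_a: plain glass offcut 112 x 38 x 3 mm without chips in another lane; leave it. Origin at the centre of its underside
- offcut_b: second plain glass offcut 112 x 38 x 3 mm in the third lane; leave it. Origin at the centre of its underside
- paddle: graphite marvering paddle, blade 90 x 75 x 10 mm, wooden handle towards its -x, 240 mm overall, 22 mm high, lying on the bench; origin at the blade's rear edge
- tweezers: steel tweezers 160 mm long, 20 mm wide, 10 mm high, lying on the bench; origin under the middle
- nippers: red-handled glass nippers 185 mm long, 15 mm high, lying on the bench; origin near the pivot
- reamer: wood-handled reamer, 190 mm long, 30 mm thick, lying on the bench; origin where the blade leaves the handle
Mind the look-alikes: they are no part of the job. Of the things that look like the setter, the smaller one is meant.

How it is judged:
By the outcome, as a careful person would: the job done as asked, in the order asked, and still so for the second after the job is handed in, with the robot touching nothing.
It also fails if it takes over 72 s, if anything falls off the work surface, if the arm or the gripper's body presses on something with over 40 N, if the wrist force passes 120 N, or if a joint passes its speed limit or range.

## Working session

There is one attempt and no reset: what is moved stays moved. The work goes in short steps, Python scripts to look and compute and a tool call to move; the robot and the scene stay as the last step left them, time stands still between calls to the robot, and variables do not carry over. Pictures are saved under pics/ and viewed, about 8 in all and at most 12, crops included, and the job is handed in when it is done.

Besides the shell and the picture viewer there is one more tool, called in YAML: its name, and indented under it one key for each argument. play_rows: Moves the arm, as the interface text tells. Its arguments: {"type":"object","properties":{"deltas":{"type":"array","items":{"type":"array","items":{"type":"number"}}},"grip_force":{"type":"number"}},"required":["deltas"]}

```bash
mkdir -p pics
cat > h.py <<'E'
from workcell import telemetry, vision, workorder
import numpy as np, cv2
def cam(n):
    c=vision.camera_info(n); R=cv2.Rodrigues(np.array(c["rvec"],float))[0]
    return np.array(c["mtx"],float),R,np.array(c["tvec"],float).ravel()
def onplane(n,uv,z):
    K,R,t=cam(n); uv=np.atleast_2d(uv).astype(float)
    d=(R.T@np.linalg.inv(K)@np.c_[uv,np.ones(len(uv))].T).T; o=-R.T@t
    return o+d*((z-o[2])/d[:,2])[:,None]
def proj(n,P):
    K,R,t=cam(n); p=(K@(R@np.atleast_2d(P).T+t[:,None])).T
    return p[:,:2]/p[:,2:]
def snap(n,f):
    im=vision.grab_frame(n); cv2.imwrite(f,im[:,:,::-1]); return im
E
python3 - <<'E'
from h import *
for n in("top","side"):
    snap(n,f"pics/{n}0.png"); K,R,t=cam(n); print(n,K.round(1).tolist(),(-R.T@t).round(3),R.round(2).tolist())
print(telemetry.observe())
E
```

```text
top [[452.9, 0.0, 318.2], [0.0, 452.9, 241.8], [0.0, 0.0, 1.0]] [0.385 0.005 1.326] [[0.01, -1.0, 0.01], [-1.0, -0.01, -0.08], [0.08, -0.01, -1.0]]
side [[522.6, 0.0, 318.6], [0.0, 522.6, 244.2], [0.0, 0.0, 1.0]] [0.342 0.957 0.871] [[-0.99, -0.13, -0.0], [-0.08, 0.63, -0.77], [0.11, -0.77, -0.63]]
{'clock': 0.1, 'qpos': array([ 1.09380418,  0.52198121, -0.03629626,  1.59996445,  0.0211745 ,
        1.02110274, -0.11278319]), 'qd': array([-9.84589176e-04,  1.83562095e-04, -6.62773775e-04, -9.35028638e-04,
        3.90031600e-04, -6.94852944e-05, -8.54445410e-05]), 'joint_efforts': array([ 5.60983448e-03, -9.28502655e+01,  1.98487334e+00, -3.70533764e+01,
        1.81684265e-02,  5.38019434e-03,  3.59410694e-05]), 'position': array([ 0.24710429, -0.57368765,  0.19096214]), 'tool_rot': array([-1.50592821,  1.56972463,  2.04242231]), 'force': array([ 0.44094244, -0.37891989,  0.12642304]), 'moment': array([ 0.02793663, -0.00425794, -0.04543948]), 'grip_width': 0.08529974639474927}
```

View pics/top0.png

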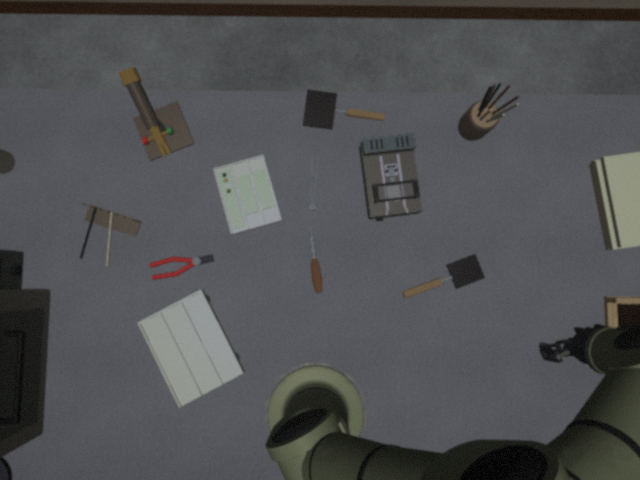

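View pics/side0.png

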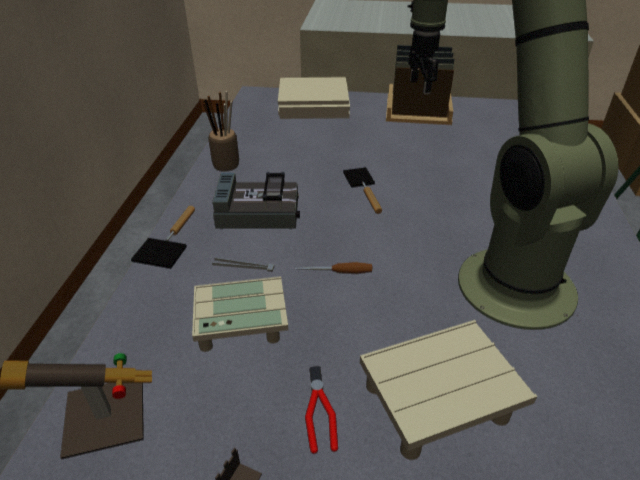

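The top view shows two setter-like tiles. The one at (247,193) is smaller and carries three glass pieces. The one at (190,348) is larger and empty. So the small one is meant, and the strip with chips is in its left lane (chips at about (226,180)). The viewer is at (392,178). I'll confirm this in one enlarged crop.

Run:
```python
from h import *
a=cv2.imread("pics/top0.png")
c1=cv2.resize(a[145:245,205:290],None,fx=4.7,fy=4.7,interpolation=cv2.INTER_CUBIC)
c2=cv2.resize(a[130:225,352:427],None,fx=4.95,fy=4.95,interpolation=cv2.INTER_CUBIC)
h=min(c1.shape[0],c2.shape[0]);o=np.hstack([c1[:h],c2[:h]]);print(c1.shape,o.shape)
cv2.imwrite("pics/crop1.png",np.clip(o*1.5,0,255).astype('uint8'))
# setter outline
s=a[140:250,200:300].astype(int); m=((s.max(2)>115)).astype('uint8')
m=cv2.morphologyEx(m,cv2.MORPH_CLOSE,np.ones((5,5)))
cs=max(cv2.findContours(m,0,2)[0],key=cv2.contourArea)
r=cv2.minAreaRect(cs); b=cv2.boxPoints(r)+[200,140]
P=onplane("top",b,.058); print(b.round(1).tolist());print(P.round(4).tolist(),P.mean(0).round(4))
for i in range(4): d=P[(i+1)%4]-P[i]; print(np.linalg.norm(d).round(4),np.degrees(np.arctan2(d[1],d[0])).round(2))
# viewer predicted
print(onplane("top",[[368,218],[421,212],[392,214]],.06).round(4))
```

```text
(470, 400, 3) (470, 771, 3)
[[211.8, 167.9], [263.4, 153.4], [282.0, 219.6], [230.3, 234.1]]
[[0.6953, 0.2996, 0.058], [0.7387, 0.1537, 0.058], [0.5491, 0.0982, 0.058], [0.5069, 0.2426, 0.058]] [0.6225 0.1985 0.058 ]
0.1522 -73.44
0.1975 -163.68
0.1505 106.29
0.1968 16.83
[[ 0.5555 -0.1443  0.06  ]
 [ 0.574  -0.2943  0.06  ]
 [ 0.5675 -0.2122  0.06  ]]
```

View pics/crop1.png

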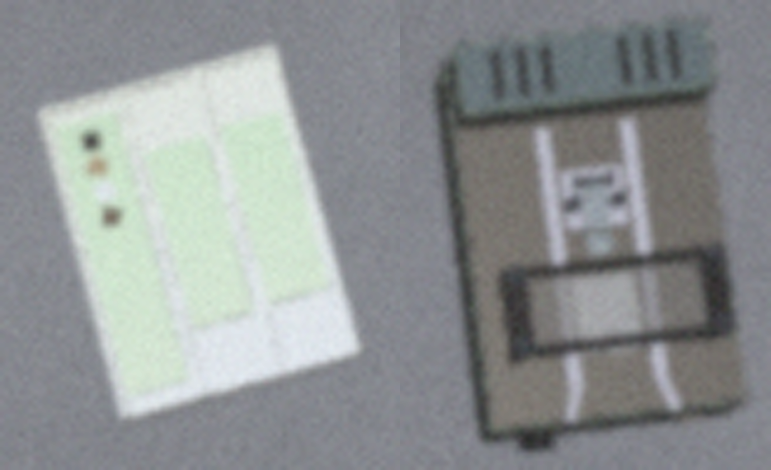

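The crop confirms it. The small setter measures 197 x 151 mm with yaw about 16.6°, and the strip with four chips is in the +y lane with its plain end close to the front edge. The viewer's rails, clip and filter frame are visible on the right. Next I measure the strip, the rails and the current tool axes.

```bash
cat > v.py <<'E'
from h import *
from scipy.spatial.transform import Rotation as Ro
a=cv2.imread("pics/top0.png")
# strip : greenish
g=cv2.GaussianBlur(a,(3,3),0).astype(int); m=((g[:,:,1]-(g[:,:,0]+g[:,:,2])/2>8)&(g[:,:,1]>110)).astype('uint8'); m[:145]=0;m[245:]=0;m[:,:205]=0;m[:,290:]=0
m=cv2.morphologyEx(m,cv2.MORPH_OPEN,np.ones((2,2)))
for c in cv2.findContours(m,0,2)[0]:
    if cv2.contourArea(c)<150: continue
    P=onplane("top",cv2.boxPoints(cv2.minAreaRect(c)),.059)
    (cx,cy),(w,h),an=cv2.minAreaRect((P[:,:2]*1000).astype('float32')); print("glass",round(cx,1),round(cy,1),round(w,1),round(h,1),round(an,1))
# rails: bright, low saturation in viewer
gr=a[:,:,:].astype(int).min(2)
for y0,y1 in((155,176),(178,182),(202,206)):
    for y in range(y0,y1,2):
        row=gr[y,372:412]; print(y,[int(v) for v in row])
s=telemetry.observe(); R=Ro.from_euler('xyz',s['tool_rot']).as_matrix(); print(R.round(3))
E
python3 v.py
```

```text
glass 619.1 196.3 110.5 38.6 15.6
glass 635.9 150.1 110.9 38.8 17.4
glass 606.3 242.7 168.8 39.1 15.6
155 [58, 60, 62, 61, 66, 63, 70, 77, 86, 83, 76, 74, 71, 66, 69, 74, 68, 73, 71, 68, 71, 73, 67, 77, 99, 116, 114, 93, 78, 69, 70, 71, 69, 69, 68, 69, 67, 69, 69, 68]
157 [68, 75, 73, 73, 71, 73, 82, 99, 119, 117, 96, 74, 75, 71, 74, 71, 74, 69, 71, 73, 71, 72, 69, 75, 92, 117, 119, 106, 84, 70, 72, 68, 69, 71, 68, 68, 70, 66, 70, 67]
159 [74, 74, 73, 71, 73, 72, 80, 95, 118, 118, 99, 81, 71, 72, 71, 72, 74, 73, 68, 72, 72, 74, 72, 72, 90, 110, 118, 110, 90, 71, 68, 70, 70, 73, 69, 70, 69, 71, 73, 68]
161 [76, 74, 72, 68, 73, 75, 74, 94, 111, 120, 111, 88, 72, 70, 74, 69, 72, 71, 73, 70, 68, 69, 74, 76, 85, 105, 118, 113, 93, 74, 70, 70, 68, 70, 71, 68, 67, 67, 71, 71]
163 [72, 75, 72, 73, 71, 72, 74, 81, 102, 119, 113, 91, 76, 77, 80, 80, 85, 87, 90, 86, 96, 96, 97, 98, 98, 103, 119, 115, 104, 80, 70, 71, 67, 70, 72, 69, 70, 70, 71, 71]
165 [73, 68, 73, 72, 74, 72, 75, 82, 103, 120, 119, 101, 102, 111, 107, 97, 95, 96, 93, 95, 88, 85, 79, 100, 108, 106, 117, 119, 108, 81, 70, 70, 70
[... 969 characters left out ...]
116, 94, 78, 71, 74, 83, 92, 97, 94, 93, 87, 84, 72, 73, 78, 93, 116, 117, 103, 83, 72, 71, 74, 71, 73, 69, 67, 66]
180 [75, 76, 74, 71, 73, 73, 72, 77, 73, 82, 101, 117, 115, 100, 81, 78, 73, 79, 91, 96, 99, 96, 86, 78, 72, 71, 70, 86, 106, 110, 96, 72, 60, 58, 57, 54, 55, 50, 47, 48]
202 [79, 65, 49, 42, 50, 54, 62, 66, 62, 63, 62, 67, 75, 93, 110, 111, 94, 83, 77, 76, 75, 77, 75, 78, 79, 77, 75, 77, 74, 81, 95, 118, 121, 108, 84, 73, 73, 76, 74, 75]
204 [77, 76, 69, 73, 74, 79, 76, 74, 79, 77, 76, 76, 77, 99, 116, 119, 103, 86, 76, 72, 73, 75, 72, 78, 75, 75, 78, 72, 75, 74, 86, 105, 120, 111, 89, 72, 72, 73, 76, 73]
[[-0.     0.396 -0.918]
 [ 0.001 -0.918 -0.396]
 [-1.    -0.001  0.   ]]
```

play_rows:
  deltas:
    - [28,50,0,0,0,-1,0]
    - [28,50,0,0,0,-1,0]
    - [28,50,0,0,0,-1,0]
    - [28,50,0,0,0,-1,0]
    - [28,50,0,0,0,-1,0]
    - [28,50,0,0,0,-1,0]
    - [28,50,0,0,0,-1,0]
    - [28,50,0,0,0,0,0]
  grip_force: 30

```text
clock: 1.1
position: [0.4718, -0.1723, 0.1915]
tool_rot: [0.105, 1.571, -2.753]
force: [2.3, -0.5, 0.2]
grip_width: -0.0003
```

Run:
```python
from h import *
C=onplane("top",[[389.33,159],[392.02,178],[395.42,204]],.066)
L=onplane("top",[[380.65,159],[383.34,178],[386.74,204]],.066);R=onplane("top",[[398,159],[400.7,178],[404.1,204]],.066)
print(C.round(4),np.linalg.norm(L-R,axis=1)); d=C[0]-C[2]; print(np.degrees(np.arctan2(d[1],d[0])))
print(onplane("top",[[396.7,214.4]],.06).round(4))
```

```text
[[ 0.724  -0.2044  0.066 ]
 [ 0.6693 -0.2117  0.066 ]
 [ 0.5951 -0.2209  0.066 ]] [0.04930182 0.04916598 0.04894246]
7.317497047041854
[[ 0.5665 -0.2255  0.06  ]]
```

play_rows:
  deltas:
    - [14,51,-9,0,0,0,0]
    - [14,51,-9,0,0,0,0]
    - [14,51,-9,0,0,0,0]
    - [14,51,-9,0,0,0,0]
    - [14,51,-10,0,0,0,0]
    - [15,51,-10,0,0,0,0]
    - [15,51,-10,0,0,0,0]
    - [15,53,-10,0,0,0,0]

```text
clock: 2.1
position: [0.5865, 0.2374, 0.1149]
tool_rot: [0.589, 1.57, -2.269]
force: [-0.5, -0.5, 0.8]
grip_width: 0.0001
```

play_rows:
  deltas:
    - [0,0,-12,0,0,0,0]
    - [0,0,-12,0,0,0,0]
    - [0,0,-10,0,0,0,0]
    - [0,0,0,0,0,0,0]
    - [0,0,0,0,0,0,0]

```text
clock: 2.72
position: [0.5866, 0.2356, 0.082]
tool_rot: [-3.059, 1.57, 0.367]
force: [0.7, -0.1, 0.3]
grip_width: 0.0
```

Run:
```python
from h import *
t=snap("top","pics/t1.png"); s=snap("side","pics/s1.png")
P=telemetry.observe();print(P['position'],P['tool_rot'],P['force']); 
print(proj("top",P['position']),proj("side",P['position']))
a=cv2.resize(t[140:250,195:305],None,fx=3.6,fy=3.6,interpolation=2);b=cv2.resize(s[240:350,165:305],None,fx=3.6,fy=3.6,interpolation=2)
b=b[:a.shape[0]];o=np.hstack([a[:, :390],b[:, :400]]) if 0 else np.hstack([a[:, :340],b[:,:455]])
cv2.imwrite("pics/c2.png",np.clip(o[:,:,::-1]*1.4,0,255).astype('uint8'))
```

```text
[0.58659417 0.2358644  0.0820613 ] [-3.00319584  1.56998685  0.42255532] [0.03746227 0.45811219 0.60222203]
[[231.81548205 204.60185528]] [[249.72111803 310.97648884]]
```

View pics/c2.png

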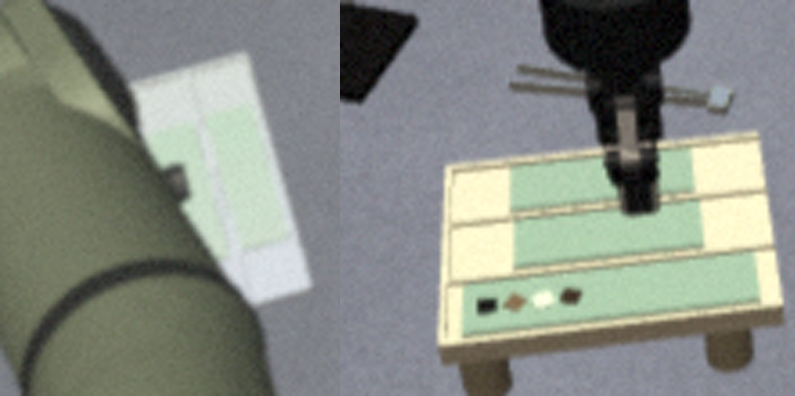

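Run:
```python
from h import *
f=lambda P:((proj("side",P)-[165,240])*3.6+[340,0]).round(0).tolist()
u=np.array([.959,.282,0]);v=np.array([-.282,.959,0]);c=np.array([.6225,.1985,.059])
print("corners",f([c+a*.0975*u+b*.074*v for a in(1,-1) for b in(1,-1)]))
s=np.array([.607,.243,.059]);print("strip ends",f([s-.085*u,s+.085*u]))
p=telemetry.observe()['position'];print("tcp",f([p,p+[0,0,.019],p+[0,0,.04]]))
```

```text
corners [[435.0, 345.0], [443.0, 164.0], [780.0, 304.0], [755.0, 131.0]]
strip ends [[757.0, 272.0], [462.0, 306.0]]
tcp [[645.0, 256.0], [642.0, 232.0], [639.0, 206.0]]
```

Run:
```python
from h import *
p=np.array([.2471,-.5737,.191]);print(proj("side",[p,p+[0,0,.013],p+[0,0,.073]]),proj("top",[p]))
a=cv2.imread("pics/side0.png")[20:140,370:490];b=cv2.imread("pics/s1.png")[200:360,180:320][:,:,::-1]
o=np.hstack([cv2.resize(a,(400,400)),cv2.resize(b,(400,457))[:400]])
cv2.imwrite("pics/c3.png",np.clip(o.astype(int)*2.2,0,255).astype('uint8'))
```

```text
[[417.53103663 104.06563839]
 [418.02364869 100.02334984]
 [420.36513356  80.80953362]] [[547.02104189 335.75498449]]
```

View pics/c3.png

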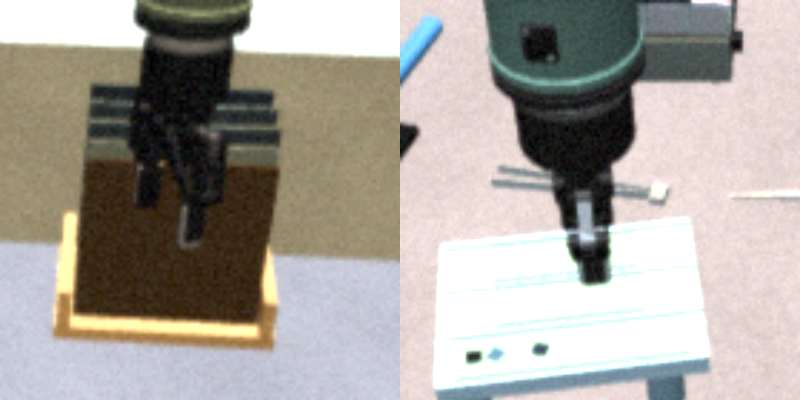

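The zoom shows the fingertips higher in the side view than the reported TCP predicts, by about 13 px. I'll descend gently while watching the force, then look again at contact height.

play_rows:
  deltas:
    - [0,0,-4,0,0,0,0]
    - [0,0,-4,0,0,0,0]
    - [0,0,-4,0,0,0,0]
    - [0,0,-3,0,0,0,0]
    - [0,0,-2,0,0,0,0]
    - [0,0,0,0,0,0,0]

```text
clock: 3.58
position: [0.5862, 0.236, 0.0643]
tool_rot: [0.005, 1.571, -2.852]
force: [0.6, 0.0, 0.2]
grip_width: -0.0
```

Run:
```python
from h import *
s=snap("side","pics/s2.png"); p=telemetry.observe();print(p['position'],p['force'])
print(proj("side",p['position']),(proj("side",p['position'])-[170,230])*4)
cv2.imwrite("pics/c4.png",np.clip(cv2.resize(s[230:350,170:310],None,fx=4,fy=4)[:,:,::-1]*1.5,0,255).astype('uint8'))
```

```text
[0.58626516 0.23603604 0.06450062] [0.30307666 0.19275152 0.02238118]
[[250.59977476 316.88667145]] [[322.39909903 347.5466858 ]]
```

View pics/c4.png

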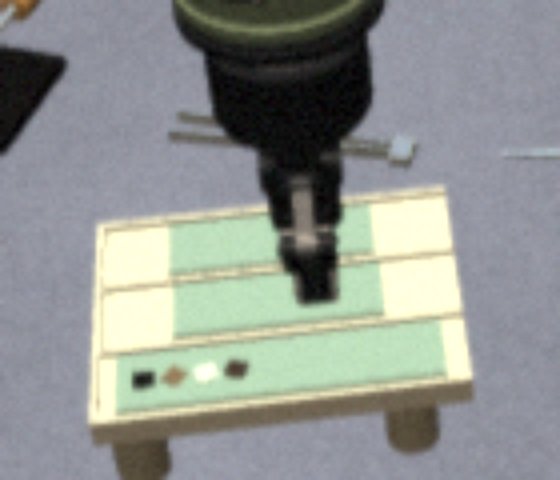

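play_rows:
  deltas:
    - [0,0,-1,0,0,0,0]
    - [0,0,-1,0,0,0,0]
    - [0,0,-1,0,0,0,0]
    - [0,0,-0.5,0,0,0,0]
    - [0,0,0,0,0,0,0]

```text
clock: 4.25
position: [0.5863, 0.236, 0.0609]
tool_rot: [-0.098, 1.571, -2.955]
force: [0.3, -0.3, 0.1]
grip_width: 0.0003
```

play_rows:
  deltas:
    - [0,0,-0.5,0,0,0,0]
    - [0,0,-0.5,0,0,0,0]
    - [0,0,-0.2,0,0,0,0]

```text
clock: 4.62
position: [0.5863, 0.236, 0.0598]
tool_rot: [-0.376, 1.571, 3.051]
force: [-0.0, 0.4, 0.2]
grip_width: 0.0002
```

play_rows:
  deltas:
    - [0,0,-0.3,0,0,0,0]
    - [0,0,-0.3,0,0,0,0]
    - [0,0,-0.2,0,0,0,0]

```text
clock: 5.0
position: [0.5863, 0.236, 0.059]
tool_rot: [0.283, 1.571, -2.574]
force: [0.7, -0.4, 0.1]
grip_width: -0.0002
```

play_rows:
  deltas:
    - [0,0,-0.3,0,0,0,0]
    - [0,0,-0.3,0,0,0,0]
    - [0,0,-0.2,0,0,0,0]

```text
clock: 5.38
position: [0.5863, 0.236, 0.0582]
tool_rot: [-0.569, 1.571, 2.857]
force: [0.9, -0.5, -0.2]
grip_width: 0.0
```

play_rows:
  deltas:
    - [0,0,-0.4,0,0,0,0]
    - [0,0,-0.4,0,0,0,0]
    - [0,0,-0.4,0,0,0,0]

```text
clock: 5.75
position: [0.5863, 0.236, 0.057]
tool_rot: [-1.405, 1.571, 2.021]
force: [1.3, -0.1, -0.1]
grip_width: -0.0004
```

No contact yet at a reading of 0.057. I'll triangulate the fingertips from the two start pictures to settle this offset.

Run:
```python
from h import *
a=cv2.imread("pics/top0.png")[310:380,520:620];s=cv2.imread("pics/s2.png")
s2=snap("side","pics/s3.png")[:,:,::-1]
o=np.vstack([np.hstack([cv2.resize(a,(600,420),interpolation=2)])])
cv2.imwrite("pics/c5.png",np.clip(o.astype(int)*2.2,0,255).astype('uint8'))
# ray distances: side tip rays vs TCP axis
p=telemetry.observe()['position']
for z in(.19,.2,.21,.22,.23,.24): print(z,onplane("side",[[414.4,81.5],[427,93]],z).round(3).tolist(),proj("top",onplane("side",[[414.4,81.5],[427,93]],z)).round(0).tolist())
```

```text
0.19 [[0.255, -0.752, 0.19], [0.216, -0.663, 0.19]] [[618.0, 333.0], [583.0, 349.0]]
0.2 [[0.256, -0.727, 0.2], [0.218, -0.639, 0.2]] [[611.0, 333.0], [576.0, 348.0]]
0.21 [[0.258, -0.702, 0.21], [0.22, -0.615, 0.21]] [[603.0, 333.0], [568.0, 348.0]]
0.22 [[0.259, -0.677, 0.22], [0.222, -0.592, 0.22]] [[595.0, 333.0], [561.0, 348.0]]
0.23 [[0.26, -0.652, 0.23], [0.224, -0.568, 0.23]] [[587.0, 332.0], [553.0, 348.0]]
0.24 [[0.262, -0.627, 0.24], [0.225, -0.544, 0.24]] [[579.0, 332.0], [545.0, 348.0]]
```

View pics/c5.png

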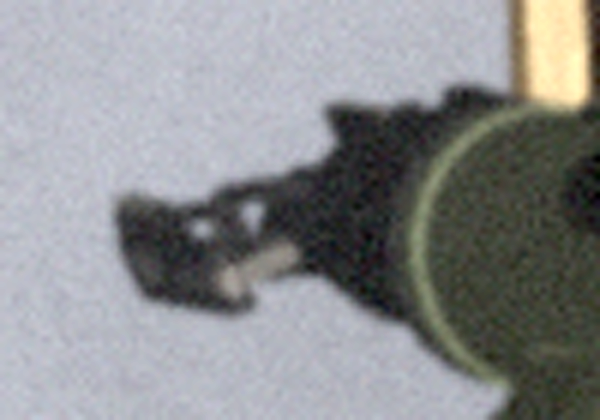

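Triangulating the start pictures puts the fingertips about 33 mm above the reported TCP along the tool axis. That agrees with the missing contact at 0.057, so I expect contact at a reading near 0.026. I continue downward.

play_rows:
  deltas:
    - [0,0,-3,0,0,0,0]
    - [0,0,-3,0,0,0,0]
    - [0,0,-3,0,0,0,0]
    - [0,0,-3,0,0,0,0]
    - [0,0,-2,0,0,0,0]
    - [0,0,-2,0,0,0,0]
    - [0,0,0,0,0,0,0]

```text
clock: 6.68
position: [0.5862, 0.236, 0.0409]
tool_rot: [-0.034, 1.571, -2.891]
force: [-0.2, 0.4, -0.7]
grip_width: -0.0001
```

Run:
```python
from h import *
s=snap("side","pics/s4.png"); p=telemetry.observe();print(p['position'],p['force'])
for n in("s1","s2","s4"):
    g=cv2.imread(f"pics/{n}.png").max(2); print(n,[int(v) for v in g[296:332,249]])
for dz in(0,.02,.03,.035): print(dz,proj("side",p['position']+[0,0,dz]))
```

```text
[0.58625655 0.23598537 0.04097031] [0.55457864 0.40438552 0.90083292]
s1 [11, 14, 29, 88, 144, 149, 148, 149, 151, 152, 150, 152, 148, 133, 122, 157, 126, 125, 146, 147, 155, 151, 150, 150, 152, 150, 151, 152, 150, 149, 136, 115, 146, 117, 81, 71]
s2 [11, 13, 16, 13, 15, 13, 24, 18, 19, 61, 119, 148, 149, 134, 120, 155, 127, 127, 148, 150, 152, 150, 152, 149, 152, 150, 152, 152, 150, 151, 134, 121, 143, 124, 80, 76]
s4 [67, 85, 119, 113, 78, 52, 32, 17, 21, 10, 12, 14, 18, 14, 11, 19, 23, 61, 118, 150, 153, 150, 152, 150, 152, 150, 151, 149, 151, 148, 135, 118, 148, 119, 81, 74]
0 [[251.58070452 324.50328052]]
0.02 [[250.75688465 318.02785339]]
0.03 [[250.33776775 314.73349124]]
0.035 [[250.12637067 313.07185808]]
```

play_rows:
  deltas:
    - [0,0,-2,0,0,0,0]
    - [0,0,-2,0,0,0,0]
    - [0,0,-2,0,0,0,0]
    - [0,0,-2,0,0,0,0]
    - [0,0,-1,0,0,0,0]
    - [0,0,-1,0,0,0,0]
    - [0,0,0,0,0,0,0]

```text
clock: 7.6
position: [0.5862, 0.236, 0.0309]
tool_rot: [0.11, 1.571, -2.746]
force: [-0.1, -0.8, 0.2]
grip_width: 0.0003
```

play_rows:
  deltas:
    - [0,0,-0.5,0,0,0,0]
    - [0,0,-0.5,0,0,0,0]
    - [0,0,-0.5,0,0,0,0]
    - [0,0,-0.5,0,0,0,0]

```text
clock: 8.1
position: [0.5863, 0.236, 0.0289]
tool_rot: [-0.911, 1.571, 2.515]
force: [-0.7, -0.8, 0.9]
grip_width: -0.0001
```

play_rows:
  deltas:
    - [0,0,-0.5,0,0,0,0]
    - [0,0,-0.5,0,0,0,0]
    - [0,0,-0.5,0,0,0,0]

```text
clock: 8.48
position: [0.5863, 0.236, 0.0275]
tool_rot: [-2.819, 1.571, 0.608]
force: [-0.9, 0.4, -0.2]
grip_width: 0.0001
```

```bash
python3 -c "
from h import *
s=vision.grab_frame('side');p=telemetry.observe();print(p['position'],p['force'])
print([int(v) for v in s.max(2)[306:335,249]])
cv2.imwrite('pics/s5.png',s[:,:,::-1])"
```

```text
[0.58621677 0.23598327 0.02738006] [-0.44916806 -0.27838138  0.28415752]
[60, 34, 26, 22, 14, 14, 16, 17, 16, 14, 10, 23, 84, 146, 150, 152, 151, 153, 153, 148, 134, 116, 140, 120, 81, 73, 78, 77, 80]
```

play_rows:
  deltas:
    - [0,0,-0.4,0,0,0,0]
    - [0,0,-0.4,0,0,0,0]
    - [0,0,-0.4,0,0,0,0]

```text
clock: 8.9
position: [0.5862, 0.236, 0.0262]
tool_rot: [-0.869, 1.571, 2.557]
force: [0.2, -0.1, -0.1]
grip_width: 0.0002
```

play_rows:
  deltas:
    - [0,0,-0.4,0,0,0,0]
    - [0,0,-0.4,0,0,0,0]
    - [0,0,-0.4,0,0,0,0]

```text
clock: 9.28
position: [0.5863, 0.236, 0.025]
tool_rot: [-1.467, 1.571, 1.959]
force: [-0.5, -0.6, 0.2]
grip_width: -0.0003
```

play_rows:
  deltas:
    - [0,0,-0.4,0,0,0,0]
    - [0,0,-0.4,0,0,0,0]
    - [0,0,-0.4,0,0,0,0]

```text
clock: 9.65
position: [0.5862, 0.236, 0.0239]
tool_rot: [-0.118, 1.571, -2.975]
force: [-0.7, 0.2, -0.7]
grip_width: -0.0
```

play_rows:
  deltas:
    - [0,0,-0.4,0,0,0,0]
    - [0,0,-0.4,0,0,0,0]
    - [0,0,-0.4,0,0,0,0]

```text
clock: 10.02
position: [0.5863, 0.236, 0.0227]
tool_rot: [-1.827, 1.571, 1.599]
force: [-0.4, 0.6, -0.1]
grip_width: -0.0001
```

play_rows:
  deltas:
    - [0,0,-0.4,0,0,0,0]
    - [0,0,-0.4,0,0,0,0]
    - [0,0,-0.4,0,0,0,0]

```text
clock: 10.4
position: [0.5863, 0.236, 0.0215]
tool_rot: [-2.871, 1.571, 0.555]
force: [-0.6, -0.1, 0.3]
grip_width: 0.0003
```

play_rows:
  deltas:
    - [0,0,-0.4,0,0,0,0]
    - [0,0,-0.4,0,0,0,0]
    - [0,0,-0.4,0,0,0,0]

```text
clock: 10.78
position: [0.5863, 0.236, 0.0203]
tool_rot: [-2.443, 1.571, 0.983]
force: [-0.0, 1.5, 0.0]
grip_width: 0.0
```

```bash
python3 -c "
from h import *
s=vision.grab_frame('side');p=telemetry.observe();print(p['position'],p['force'])
print([int(v) for v in s.max(2)[306:335,249]])
cv2.imwrite('pics/s6.png',s[:,:,::-1])
cv2.imwrite('pics/c6.png',np.clip(cv2.resize(s[260:350,190:290],None,fx=6,fy=6,interpolation=2)[:,:,::-1]*1.7,0,255).astype('uint8'))"
```

```text
[0.58623938 0.23596893 0.02021709] [ 0.70251908  0.19199674 -0.2697801 ]
[106, 119, 76, 47, 31, 22, 16, 13, 17, 12, 10, 12, 14, 19, 56, 117, 149, 150, 153, 148, 134, 121, 140, 120, 77, 79, 74, 73, 77]
```

View pics/c6.png

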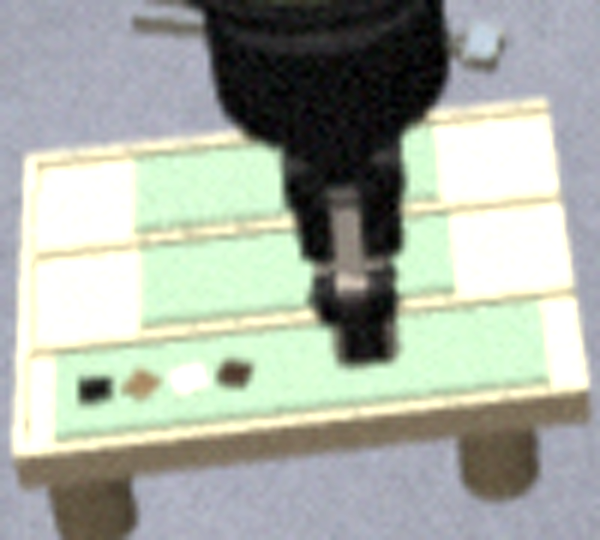

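The fingertip is now over the strip's front half (tip near (250,320) in the side view) and still clear of it. I continue in small steps.

play_rows:
  deltas:
    - [0,0,-0.4,0,0,0,0]
    - [0,0,-0.4,0,0,0,0]
    - [0,0,-0.4,0,0,0,0]

```text
clock: 11.2
position: [0.5863, 0.236, 0.0193]
tool_rot: [2.542, 1.571, -0.315]
force: [-3.1, -1.6, 9.2]
grip_width: -0.0004
```

play_rows:
  deltas:
    - [0,0,0.2,0,0,0,0]
    - [0,0,0,0,0,0,0]

```text
clock: 11.45
position: [0.5863, 0.236, 0.0193]
tool_rot: [-1.742, 1.571, 1.684]
force: [-1.4, -0.2, 2.5]
grip_width: -0.0001
```

play_rows:
  deltas:
    - [-1,-0.3,-0.05,0,0,0,0]
    - [-2,-0.6,0,0,0,0,0]
    - [-2,-0.6,0,0,0,0,0]
    - [-2,-0.6,0,0,0,0,0]

```text
clock: 11.95
position: [0.5793, 0.2339, 0.0194]
tool_rot: [-2.887, 1.57, 0.539]
force: [1.4, 0.8, 3.1]
grip_width: 0.0003
```

```bash
cat > st.py <<'E'
from h import *
import sys
s=vision.grab_frame('side');p=telemetry.observe();print(p['position'].round(5),p['force'].round(2))
cv2.imwrite(f'pics/{sys.argv[1]}.png',s[:,:,::-1])
# strip blob (green) + chips: ends along strip in world at z=.059
g=cv2.GaussianBlur(s,(3,3),0).astype(int); m=((g[:,:,1]-g[:,:,0]>10)&(g[:,:,1]-g[:,:,2]>0)&(g[:,:,1]>100))
m[:285]=0;m[345:]=0;m[:,:180]=0;m[:,330:]=0
ys,xs=np.nonzero(m); W=onplane("side",np.c_[xs,ys],.059)[:,:2]
u=np.array([.959,.282]);v=np.array([-.282,.959]); c=np.array([.607,.243])
A=(W-c)@u*1000;B=(W-c)@v*1000
k=abs(B)<15; print("strip along: ",np.percentile(A[k],[1,99]).round(1)," across:",np.percentile(B[(A>-70)&(A<-40)&(B>-24)],[3,97]).round(1))
E
python3 st.py s7
```

```text
[0.57908 0.23386 0.01934] [-0.49 -0.35  3.22]
strip along:  [-81.8  84.8]  across: [-15.9  20.1]
```

```bash
sed -i "s/^s=vision.*/import os\nif os.path.exists(f'pics\/{sys.argv[1]}.png'): s=cv2.imread(f'pics\/{sys.argv[1]}.png')[:,:,::-1]\nelse: s=vision.grab_frame('side')\np=telemetry.observe();print(p['position'].round(5),p['force'].round(2))/" st.py; for i in s6 s7 side0; do python3 st.py $i; done
```

```text
[0.57908 0.23386 0.01934] [-0.49 -0.35  3.22]
strip along:  [-82.   84.8]  across: [-16.3  19.6]
[0.57908 0.23386 0.01934] [-0.49 -0.35  3.22]
strip along:  [-81.8  84.8]  across: [-15.9  20.1]
[0.57908 0.23386 0.01934] [-0.49 -0.35  3.22]
strip along:  [-81.6  84.8]  across: [-16.   19.6]
```

The strip did not move because the finger slid over it at about 3 N. I'll press a little harder, still well below the limit.

play_rows:
  deltas:
    - [0,0,-0.15,0,0,0,0]
    - [0,0,0,0,0,0,0]

```text
clock: 12.25
position: [0.5791, 0.2338, 0.0193]
tool_rot: [0.145, 1.57, -2.712]
force: [-1.5, -0.9, 7.5]
grip_width: 0.0001
```

play_rows:
  deltas:
    - [-1,-0.3,0,0,0,0,0]
    - [-2,-0.6,0,0,0,0,0]
    - [-2,-0.6,0,0,0,0,0]

```text
clock: 12.62
position: [0.5746, 0.2325, 0.0193]
tool_rot: [-2.981, 1.57, 0.445]
force: [3.2, 0.7, 5.3]
grip_width: -0.0002
```

```bash
python3 st.py s8
```

```text
[0.57436 0.23249 0.01933] [2.81 1.3  3.68]
strip along:  [-86.3  80.8]  across: [-15.8  19.5]
```

It moved 4.5 mm with the finger. I continue the draw.

play_rows:
  deltas:
    - [0,0,-0.08,0,0,0,0]
    - [-1,-0.3,0,0,0,0,0]
    - [-2,-0.6,0,0,0,0,0]
    - [-2,-0.6,0,0,0,0,0]
    - [-2,-0.6,0,0,0,0,0]
    - [-2,-0.6,0,0,0,0,0]
    - [-2,-0.6,0,0,0,0,0]

```text
clock: 13.55
position: [0.5637, 0.2293, 0.0193]
tool_rot: [-2.962, 1.57, 0.464]
force: [3.6, 0.7, 5.8]
grip_width: 0.0001
```

```bash
python3 st.py s9
```

```text
[0.56346 0.22924 0.01933] [2.49 1.16 6.07]
strip along:  [-98.8  68.6]  across: [-15.6  20.1]
```

play_rows:
  deltas:
    - [-1,-0.3,0,0,0,0,0]
    - [-2,-0.6,0,0,0,0,0]
    - [-2,-0.6,0,0,0,0,0]
    - [-2,-0.6,0,0,0,0,0]
    - [-2,-0.6,0,0,0,0,0]
    - [-2,-0.6,0,0,0,0,0]
    - [-2,-0.6,0,0,0,0,0]
    - [-2,-0.6,0,0,0,0,0]

```text
clock: 14.6
position: [0.5486, 0.2248, 0.0193]
tool_rot: [-2.944, 1.57, 0.482]
force: [4.5, 0.7, 5.9]
grip_width: 0.0001
```

```bash
python3 st.py s10
```

```text
[0.54847 0.22474 0.0193 ] [2.58 0.4  6.3 ]
strip along:  [-115.    52.3]  across: [-14.6  20.2]
```

play_rows:
  deltas:
    - [-1,-0.3,0,0,0,0,0]
    - [-2,-0.6,0,0,0,0,0]
    - [-2,-0.6,0,0,0,0,0]
    - [-2,-0.6,0,0,0,0,0]
    - [-2,-0.6,0,0,0,0,0]
    - [-2,-0.6,0,0,0,0,0]
    - [-2,-0.6,0,0,0,0,0]
    - [-1,-0.3,0,0,0,0,0]

```text
clock: 15.65
position: [0.5347, 0.2206, 0.0193]
tool_rot: [-2.957, 1.57, 0.469]
force: [4.2, 1.3, 4.8]
grip_width: -0.0002
```

play_rows:
  deltas:
    - [0,0,0.3,0,0,0,0]
    - [0,0,1,0,0,0,0]
    - [0,0,20,0,0,0,60]
    - [0,0,30,0,0,0,60]
    - [-20,-6,0,0,0,0,60]
    - [-27,-8,0,0,0,0,60]

```text
clock: 16.4
position: [0.4865, 0.206, 0.0702]
tool_rot: [0.044, 1.57, -2.813]
force: [-0.7, -0.3, -0.4]
grip_width: 0.06
```

```bash
python3 st.py s11
python3 - <<'E'
from h import *
t=snap("top","pics/t11.png"); 
s=cv2.imread("pics/s11.png")
a=cv2.resize(t[140:260,195:305],None,fx=4,fy=4,interpolation=2)[:,:,::-1];b=cv2.resize(s[250:350,195:290],None,fx=3.8,fy=4.8,interpolation=2)
cv2.imwrite("pics/c7.png",np.clip(np.hstack([a[:,:400],b]).astype(int)*1.5,0,255).astype('uint8'))
p=telemetry.observe()['position'];print(proj("side",[p+[0,0,.04]]),proj("top",[p+[0,0,.04]]))
E
```

```text
[0.48288 0.20475 0.06991] [ 0.72 -0.33  0.12]
strip along:  [-129.7   37.8]  across: [-16.6  19.6]
[[300.53423508 295.39982512]] [[240.41791974 240.56021964]]
```

View pics/c7.png

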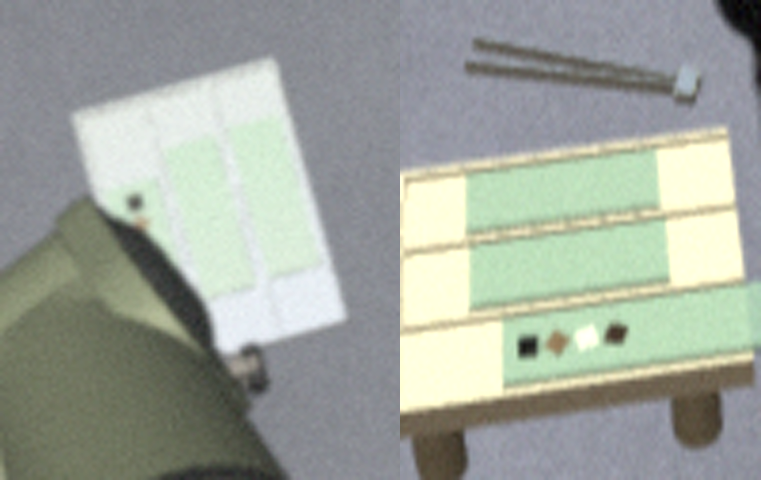

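The strip now overhangs by about 37 mm and is still straight in its lane, with the chips at the back. The side view no longer shows the plain end's last few millimetres because of the crop. Next I go down over the overhang with the jaws open.

play_rows:
  deltas:
    - [6,3,-10,0,0,0,60]
    - [5,2,-10,0,0,0,60]
    - [0,0,-12,0,0,0,60]
    - [0,0,-12,0,0,0,60]
    - [0,0,-10,0,0,0,60]
    - [0,0,-8,0,0,0,60]
    - [0,0,-5,0,0,0,60]
    - [0,0,0,0,0,0,60]

```text
clock: 17.5
position: [0.4982, 0.2114, 0.0031]
tool_rot: [0.166, 1.57, -2.691]
force: [0.8, -0.0, -0.9]
grip_width: 0.0599
```

Run:
```python
from h import *
s=snap("side","pics/s12.png"); t=snap("top","pics/t12.png");p=telemetry.observe();print(p['position'],p['force'])
cv2.imwrite("pics/c8.png",np.clip(cv2.resize(s[250:350,200:330],None,fx=6,fy=6,interpolation=2)[:,:,::-1].astype(int)*1.6,0,255).astype('uint8'))
u=np.array([.959,.282,0]);v=np.array([-.282,.959,0]);e=np.array([.607,.243,.059])-.132*u
f=lambda q:((proj("side",q)-[200,250])*6).round()
print("end corners",f([e+.019*v,e-.019*v]),"grasp",f([p+[0,0,.059]]),"edge",f([np.array([.5155,.217,.059])+.022*v]))
```

```text
[0.49843193 0.2114715  0.00357019] [0.14580864 1.06892023 0.28408093]Traceback (most recent call last):
  File "<stdin>", line 6, in <module>
TypeError: unsupported operand type(s) for +: 'dict' and 'list'
```

View pics/c8.png

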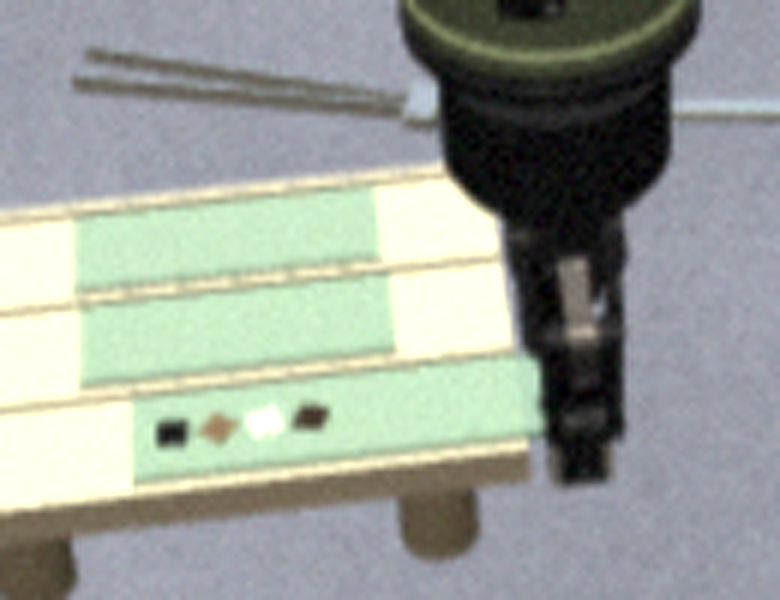

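The fingers straddle the overhang clear of the setter edge. I'll shift 4 mm outward and 3 mm down, then close gently.

play_rows:
  deltas:
    - [-4,-1,-3,0,0,0,60]
    - [0,0,0,0,0,0,60]
    - [0,0,0,0,0,0,46]
    - [0,0,0,0,0,0,40]
    - [0,0,0,0,0,0,36]
    - [0,0,0,0,0,0,32]
    - [0,0,0,0,0,0,30]
    - [0,0,0,0,0,0,30]
  grip_force: 25

```text
clock: 18.6
position: [0.4944, 0.2105, 0.0004]
tool_rot: [-2.799, 1.571, 0.627]
force: [0.2, -0.8, 1.9]
grip_width: 0.037
```

play_rows:
  deltas:
    - [0,0,0.5,0,0,0,30]
    - [0,0,1,0,0,0,30]
    - [0,0,2,0,0,0,30]
    - [0,0,4,0,0,0,30]
    - [0,0,8,0,0,0,30]
    - [0,0,12,0,0,0,30]
    - [0,0,12,0,0,0,30]
    - [0,0,4,0,0,0,30]

```text
clock: 19.6
position: [0.4948, 0.2106, 0.045]
tool_rot: [-2.952, 1.569, 0.474]
force: [-0.1, -0.3, -1.1]
grip_width: 0.0372
```

Run:
```python
from h import *
s=snap("side","pics/s13.png"); t=snap("top","pics/t13.png");p=telemetry.observe();print(p['position'],p['force'],p['moment'],p['grip_width'])
cv2.imwrite("pics/c9.png",np.clip(cv2.resize(s[230:350,190:330],None,fx=5,fy=5,interpolation=2)[:,:,::-1].astype(int)*1.6,0,255).astype('uint8'))
u=np.array([.959,.282,0]);v=np.array([-.282,.959,0]);q=p['position'];e=np.array([q[0],q[1],q[2]+.0588])
f=lambda q:((proj("side",q)-[190,230])*5).round()
print("chip corners",f([e+.155*u+.019*v,e+.155*u-.019*v]))
```

```text
[0.49453741 0.21047677 0.04437639] [-0.98978589  0.92311499 -0.11456934] [-0.04639804  0.0295552  -0.03797235] 0.037002080318583694
chip corners [[147. 423.]
 [146. 355.]]
```

View pics/c9.png

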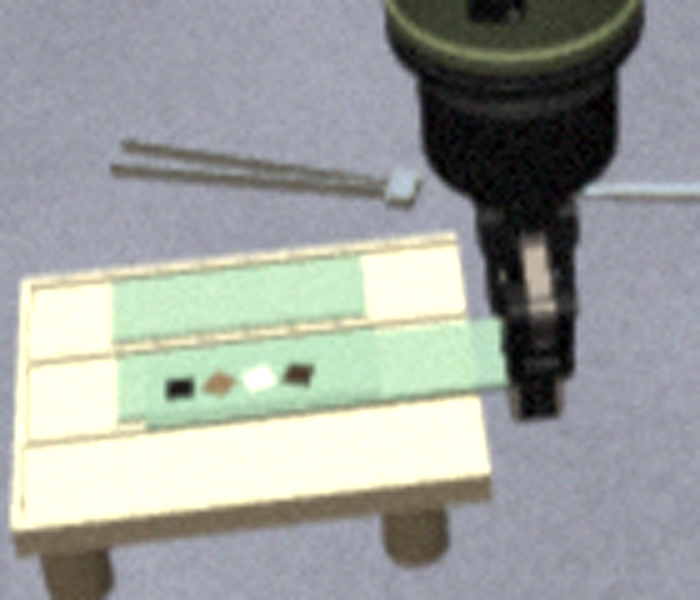

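The strip is held level: its chip corner is within 1 px of the prediction at (147,425). Everything else is in place. Next I carry it to the front of the viewer.

play_rows:
  deltas:
    - [-6,-8,4,0,0,-1,30]
    - [-10,-16,4,0,0,-1.2,30]
    - [-14,-24,4,0,0,-1.2,30]
    - [-16,-30,0,0,0,-1.2,30]
    - [-16,-32,0,0,0,-1.2,30]
    - [-14,-34,0,0,0,-1.2,30]
    - [-12,-34,0,0,0,-1,30]
    - [-8,-34,0,0,0,-0.6,30]

```text
clock: 20.7
position: [0.3965, -0.0034, 0.056]
tool_rot: [0.573, 1.57, -2.436]
force: [1.5, -0.4, -0.5]
grip_width: 0.0373
```

play_rows:
  deltas:
    - [0,-34,0,0,0,0,30]
    - [0,-34,0,0,0,0,30]
    - [0,-34,0,0,0,0,30]
    - [0,-34,0,0,0,0,30]
    - [0,-32,0,0,0,0,30]
    - [0,-28,0,0,0,0,30]
    - [0,-22,0,0,0,0,30]
    - [0,-14,0,0,0,0,30]

```text
clock: 21.7
position: [0.397, -0.2348, 0.0559]
tool_rot: [0.06, 1.57, -2.95]
force: [-1.1, 0.5, -0.5]
grip_width: 0.0369
```

play_rows:
  deltas:
    - [0,-8,0,0,0,0,30]
    - [0,-4,0,0,0,0,30]
    - [0,0,0,0,0,0,30]
    - [0,0,0,0,0,0,30]

```text
clock: 22.2
position: [0.3984, -0.2451, 0.0558]
tool_rot: [-1.62, 1.571, 1.657]
force: [0.5, -0.1, -1.1]
grip_width: 0.0374
```

```bash
cat > w.py <<'E'
from h import *
from scipy.spatial.transform import Rotation as Ro
p=telemetry.observe();q=p['position'];R=Ro.from_euler('xyz',p['tool_rot']).as_matrix()
y=-R[:,1]; yaw=np.degrees(np.arctan2(-y[0],y[1]))
u=np.array([np.cos(np.radians(7.3)),np.sin(np.radians(7.3))]);v=np.array([-u[1],u[0]])
d=q[:2]-np.array([.66,-.2125]); al=(d@u+.0944)*1000
print("pos",q.round(4),"yaw",yaw.round(2),"tool x",R[:,0].round(4),"\n grasp from front",al.round(1),"chip end",(al+155).round(1),"across",(d@v*1000).round(2),"F",p['force'].round(2),"w",round(p['grip_width'],4))
E
python3 w.py
python3 - <<'E'
from h import *
s=snap("side","pics/s14.png"); t=snap("top","pics/t14.png")
E
```

```text
pos [ 0.3984 -0.2451  0.0558] yaw 7.75 tool x [-0.e+00  2.e-04 -1.e+00] 
 grasp from front -169.3 chip end -14.3 across 0.94 F [ 0.52 -0.09 -1.1 ] w 0.0374
```

Run:
```python
from h import *
zt=.1144
for n,f in(("top","t14"),("side","s14")):
    a=cv2.imread(f"pics/{f}.png"); g=cv2.GaussianBlur(a,(3,3),0).astype(int)
    m=((g[:,:,1]-g[:,:,2]>6)&(g[:,:,1]-g[:,:,0]>-4)).astype('uint8')
    u=np.array([.9915,.1305]);v=np.array([-.1305,.9915])
    yy,xx=np.mgrid[0:480,0:640]; W=onplane(n,np.c_[xx.ravel(),yy.ravel()],zt)[:,:2]
    d=W-np.array([.3984,-.2451]); A=(d@u*1000).reshape(480,640);B=(d@v*1000).reshape(480,640)
    roi=(abs(B)<32)&(A>-30)&(A<175)
    print(n,"n",(m.astype(bool)&roi).sum())
    for a0 in range(20,170,15):
        k=(A>=a0)&(A<a0+15)&(abs(B)<35)
        e=g[:,:,1]-(g[:,:,0]+g[:,:,2])/2
        prof=[e[k&(B>=b)&(B<b+5)].mean().round(0) if (k&(B>=b)&(B<b+5)).any() else None for b in range(-35,35,5)]
        print(a0,[None if x is None else int(x) for x in prof])
```

```text
top n 670
20 [1, 1, 1, 1, 0, 0, 3, 8, 13, 14, 11, 2, -1, -2]
35 [1, 1, 1, 1, 3, 10, 13, 14, 15, 15, 11, 2, -2, -2]
50 [1, 1, 1, 6, 13, 14, 14, 15, 15, 14, 11, 2, -1, -2]
65 [1, 0, 1, 10, 14, 15, 15, 15, 15, 15, 12, 3, -1, -1]
80 [-2, -1, 0, 9, 15, 14, 12, 9, 13, 14, 12, 4, -2, -2]
95 [-2, -2, 1, 8, 14, 13, 9, 6, 11, 15, 13, 4, -1, -2]
110 [-2, -1, -1, 7, 14, 14, 8, 6, 10, 14, 12, 4, -1, -2]
125 [-2, -1, 0, 8, 13, 13, 10, 8, 12, 15, 12, 4, -1, -2]
140 [-2, -2, 0, 8, 13, 14, 10, 9, 12, 14, 13, 5, -1, -2]
155 [0, 0, -1, 1, 4, 4, 3, 5, 5, 4, 3, 2, 1, 0]
side n 501
20 [0, 2, 6, 13, 18, 20, 20, 20, 20, 19, 16, 9, 2, -2]
35 [-2, -1, 3, 10, 17, 19, 19, 20, 20, 19, 16, 8, 1, -2]
50 [-3, -2, 2, 9, 16, 19, 20, 20, 20, 19, 16, 9, 2, -2]
65 [-3, -2, 2, 9, 16, 20, 20, 20, 20, 20, 17, 10, 2, -2]
80 [-3, -2, 0, 7, 15, 18, 15, 14, 17, 18, 16, 10, 2, -1]
95 [-3, -3, 0, 8, 16, 18, 15, 14, 15, 18, 16, 11, 3, -2]
110 [-3, -2, 0, 7, 15, 18, 16, 15, 16, 18, 17, 12, 4, -2]
125 [-2, -2, -1, 5, 13, 16, 14, 11, 13, 17, 17, 12, 4, -2]
140 [-2, -2, -1, 5, 12, 16, 14, 13, 15, 18, 17, 12, 5, -2]
155 [-3, -3, -3, -2, -1, 0, 0, 0, 1, 1, 1, 1, -1, -2]
```

Both views show the strip about 2 mm left of the rail line, turned about 0.5° too far, with its chip end about 2 mm low. I correct all three while lowering in front of the mouth.

play_rows:
  deltas:
    - [0,-0.5,-4,0.03,-0.2,-0.15,30]
    - [0,-0.5,-8,0.03,-0.2,-0.15,30]
    - [0.1,-0.5,-10,0.03,-0.2,-0.1,30]
    - [0.1,-0.5,-10,0.02,-0.2,-0.1,30]
    - [0,-0.2,-8,0,0,0,30]
    - [0,0,-4,0,0,0,30]
    - [0,0,-3,0,0,0,30]
    - [0,0,0,0,0,0,30]

```text
clock: 23.3
position: [0.3985, -0.2478, 0.0088]
tool_rot: [-3.131, 1.557, 0.137]
force: [-0.4, -0.7, -0.3]
grip_width: 0.0372
```

```bash
cat > m.py <<'E'
import sys
exec(open("w.py").read())
zt=q[2]+.0556+.003
for n in("top","side"):
    a=vision.grab_frame(n)[:,:,::-1];cv2.imwrite(f"pics/{n}_{sys.argv[1]}.png",a); g=cv2.GaussianBlur(a,(3,3),0).astype(int)
    yy,xx=np.mgrid[0:480,0:640]; W=onplane(n,np.c_[xx.ravel(),yy.ravel()],zt)[:,:2]
    d=W-np.array([.66,-.2125]); A=(d@u*1000+94.4).reshape(480,640);B=(d@v*1000).reshape(480,640)
    e=g[:,:,1]-(g[:,:,0]+g[:,:,2])/2
    for a0 in np.arange(al+20,al+150,20):
        k=(A>=a0)&(A<a0+20); b=np.arange(-30,30,2.5)
        pr=np.array([e[k&(B>=x)&(B<x+2.5)].mean() if (k&(B>=x)&(B<x+2.5)).any() else np.nan for x in b])+1
        h=8 if n=="top" else 10
        i=np.where(pr>h)[0]
        if len(i)<3: continue
        lo,hi=i[0],i[-1]; f=lambda i,j:b[i]+1.25+2.5*(j-i)*(h-pr[i])/(pr[j]-pr[i]) if 0<=j<len(b) else np.nan
        L,H=f(lo,lo-1),f(hi,hi+1); print(n,round(a0),"edges",round(L,1),round(H,1),"mid",round((L+H)/2,2))
E
python3 m.py 15
```

```text
pos [ 0.3985 -0.2478  0.0088] yaw 7.21 tool x [ 0.0139  0.0019 -0.9999] 
 grasp from front -169.5 chip end -14.5 across -1.74 F [-0.4  -0.68 -0.33] w 0.0372
top -149 edges -2.6 17.7 mid 7.57
top -129 edges -15.9 17.9 mid 1.01
top -109 edges -20.8 17.9 mid -1.47
top -89 edges -21.0 17.9 mid -1.57
top -69 edges -20.6 17.8 mid -1.4
top -49 edges -20.7 17.8 mid -1.41
top -29 edges -19.0 17.2 mid -0.89
side -149 edges nan nan mid nan
side -129 edges nan nan mid nan
side -109 edges nan nan mid nan
side -89 edges nan nan mid nan
side -69 edges nan nan mid nan
side -49 edges nan nan mid nan
side -29 edges nan nan mid nan
```

play_rows:
  deltas:
    - [-0.1,0.6,0,0,0,0,30]
    - [-0.1,0.6,0,0,0,0,30]
    - [0,0,0,0,0,0,30]

```text
clock: 23.78
position: [0.3983, -0.2466, 0.0089]
tool_rot: [-3.136, 1.557, 0.131]
force: [0.2, -0.4, 0.1]
grip_width: 0.0372
```

```bash
sed -i 's/arange(-30,30,2.5)/arange(-45,45,2.5)/; s/h=8 if n=="top" else 10/h=8 if n=="top" else 8; n=="side" and print(pr.round(0).tolist())/' m.py; python3 m.py 16
```

```text
pos [ 0.3983 -0.2466  0.0089] yaw 7.21 tool x [ 0.014   0.0019 -0.9999] 
 grasp from front -169.5 chip end -14.5 across -0.53 F [ 0.17 -0.4   0.06] w 0.0372
top -150 edges -0.9 19.0 mid 9.07
top -130 edges -15.3 19.2 mid 1.97
top -110 edges -19.6 19.0 mid -0.3
top -90 edges -19.5 19.1 mid -0.19
top -70 edges -19.6 19.0 mid -0.3
top -50 edges -19.4 19.0 mid -0.22
top -30 edges -18.0 18.0 mid 0.02
[-2.0, nan, -2.0, nan, -2.0, nan, -0.0, nan, 4.0, nan, 12.0, nan, 18.0, nan, 21.0, nan, 21.0, nan, 20.0, nan, 20.0, nan, 20.0, nan, 16.0, 9.0, nan, 2.0, nan, -1.0, nan, -2.0, nan, -2.0, nan, -2.0]
side -150 edges nan nan mid nan
[-2.0, nan, -2.0, nan, -2.0, nan, -1.0, nan, 4.0, nan, 12.0, nan, 18.0, nan, 20.0, nan, 21.0, nan, 21.0, nan, 20.0, nan, 20.0, nan, 17.0, 9.0, nan, 2.0, nan, -1.0, nan, -2.0, nan, -2.0, nan, -2.0]
side -130 edges nan nan mid nan
[-2.0, nan, -2.0, nan, -2.0, nan, -0.0, nan, 4.0, nan, 12.0, nan, 18.0, nan, 20.0, nan, 21.0, nan, 21.0, nan, 21.0, nan, 20.0, nan, 16.0, 9.0, nan, 2.0, nan, -1.0, nan, -2.0, nan, -2.0, nan, -2.0]
side -110 edges nan nan mid nan
[nan, nan, -2.
[... 193 characters left out ...]
dges nan nan mid nan
[nan, nan, -2.0, nan, -2.0, nan, -1.0, nan, 4.0, nan, 12.0, nan, 18.0, nan, 18.0, nan, 16.0, nan, 17.0, nan, 18.0, nan, 20.0, 17.0, nan, 9.0, nan, 2.0, nan, -1.0, nan, -2.0, nan, -2.0, nan, -2.0]
side -70 edges nan nan mid nan
[nan, nan, -2.0, nan, -2.0, nan, -0.0, nan, 4.0, nan, 11.0, nan, 17.0, nan, 16.0, nan, 13.0, nan, 13.0, nan, 16.0, nan, 18.0, 15.0, nan, 8.0, nan, 2.0, nan, -1.0, nan, -2.0, nan, -2.0, nan, -2.0]
side -50 edges nan nan mid nan
[nan, nan, -2.0, nan, -2.0, nan, -1.0, nan, 3.0, nan, 9.0, nan, 14.0, nan, 14.0, nan, 12.0, nan, 12.0, nan, 12.0, nan, 13.0, 11.0, nan, 6.0, nan, 0.0, nan, -2.0, nan, -2.0, nan, -2.0, nan, -2.0]
side -30 edges nan nan mid nan
```

The strip is now parallel to and centred on the rails, and level in both views. I enter the mouth.

play_rows:
  deltas:
    - [3,0.4,0,0,0,0,30]
    - [4,0.5,0,0,0,0,30]
    - [4,0.5,0,0,0,0,30]
    - [5,0.6,0,0,0,0,30]
    - [5,0.7,0,0,0,0,30]
    - [5,0.6,0,0,0,0,30]
    - [4,0.5,0,0,0,0,30]
    - [0,0,0,0,0,0,30]

```text
clock: 24.88
position: [0.4285, -0.2427, 0.0088]
tool_rot: [-3.132, 1.557, 0.135]
force: [0.4, 0.7, -0.3]
grip_width: 0.0368
```

play_rows:
  deltas:
    - [0,0,-1,0,0,0,30]
    - [0,0,-1,0,0,0,30]
    - [0,0,-0.5,0,0,0,30]
    - [0,0,-0.5,0,0,0,30]
    - [0,0,0,0,0,0,30]

```text
clock: 25.5
position: [0.4282, -0.2428, 0.0058]
tool_rot: [-3.13, 1.557, 0.137]
force: [-0.2, -0.2, -1.0]
grip_width: 0.0372
```

```bash
python3 m.py 17 | grep -v '\['
```

```text
top -119 edges 2.5 18.6 mid 10.58
top -99 edges -9.5 19.1 mid 4.82
top -79 edges -19.5 18.7 mid -0.44
top -59 edges -19.6 19.1 mid -0.28
top -39 edges -19.7 19.2 mid -0.27
top -19 edges -19.8 19.7 mid -0.1
top 1 edges -19.7 18.3 mid -0.68
side -119 edges nan 21.9 mid nan
side -99 edges nan 21.8 mid nan
side -79 edges nan 21.5 mid nan
side -59 edges nan nan mid nan
side -39 edges nan nan mid nan
side -19 edges nan nan mid nan
side 1 edges nan nan mid nan
```

play_rows:
  deltas:
    - [2,0.3,0,0,0,0,30]
    - [3,0.4,0,0,0,0,30]
    - [3,0.4,0,0,0,0,30]
    - [3,0.3,0,0,0,0,30]
    - [3,0.4,0,0,0,0,30]
    - [0,0,0,0,0,0,30]

```text
clock: 26.35
position: [0.4425, -0.2409, 0.0058]
tool_rot: [-3.132, 1.557, 0.135]
force: [0.0, 0.3, -0.5]
grip_width: 0.0371
```

```bash
python3 w.py
```

```text
pos [ 0.4425 -0.2409  0.0058] yaw 7.22 tool x [ 0.0141  0.0019 -0.9999] 
 grasp from front -124.9 chip end 30.1 across -0.54 F [ 0.03  0.3  -0.48] w 0.0371
```

play_rows:
  deltas:
    - [0,0,-0.3,0,0,0,30]
    - [0,0,-0.3,0,0,0,30]
    - [0,0,-0.3,0,0,0,30]
    - [0,0,0,0,0,0,30]

```text
clock: 26.85
position: [0.4422, -0.241, 0.0049]
tool_rot: [-3.134, 1.557, 0.133]
force: [0.0, 0.2, -0.4]
grip_width: 0.0369
```

play_rows:
  deltas:
    - [2,0.3,0,0,0,0,30]
    - [3,0.4,0,0,0,0,30]
    - [3,0.4,0,0,0,0,30]
    - [3,0.3,0,0,0,0,30]
    - [3,0.4,0,0,0,0,30]
    - [0,0,0,0,0,0,30]

```text
clock: 27.6
position: [0.4565, -0.2391, 0.0049]
tool_rot: [-3.129, 1.557, 0.139]
force: [0.5, 0.0, -0.2]
grip_width: 0.037
```

```bash
python3 w.py
```

```text
pos [ 0.4565 -0.2391  0.0049] yaw 7.22 tool x [ 0.014   0.002  -0.9999] 
 grasp from front -110.9 chip end 44.1 across -0.51 F [ 0.5   0.   -0.18] w 0.037
```

play_rows:
  deltas:
    - [0,0,-0.3,0,0,0,30]
    - [0,0,-0.2,0,0,0,30]
    - [2,0.3,0,0,0,0,30]
    - [3,0.4,0,0,0,0,30]
    - [3,0.4,0,0,0,0,30]
    - [3,0.3,0,0,0,0,30]
    - [3,0.4,0,0,0,0,30]
    - [0,0,0,0,0,0,30]

```text
clock: 28.6
position: [0.4705, -0.2373, 0.0044]
tool_rot: [-3.133, 1.557, 0.134]
force: [0.6, 0.1, -0.8]
grip_width: 0.0373
```

```bash
python3 m.py 18 | grep -v '\['
```

```text
top -77 edges nan 19.0 mid nan
top -57 edges -3.5 19.0 mid 7.75
top -37 edges -14.0 18.9 mid 2.47
top -17 edges -20.4 19.9 mid -0.26
top 3 edges -20.0 19.2 mid -0.41
top 23 edges -18.3 18.1 mid -0.11
top 43 edges -15.4 15.2 mid -0.1
side -77 edges nan nan mid nan
side -57 edges nan nan mid nan
side -37 edges nan nan mid nan
side -17 edges nan nan mid nan
side 3 edges nan nan mid nan
side 23 edges nan nan mid nan
```

play_rows:
  deltas:
    - [0,0,-0.3,0,0,0,30]
    - [2,0.3,0,0,0,0,30]
    - [2,0.2,0,0,0,0,30]
    - [2,0.3,0,0,0,0,30]
    - [2,0.2,0,0,0,0,30]
    - [2,0.3,0,0,0,0,30]
    - [2,0.2,0,0,0,0,30]
    - [0,0,0,0,0,0,30]

```text
clock: 29.7
position: [0.4824, -0.2358, 0.0041]
tool_rot: [-3.133, 1.557, 0.135]
force: [0.5, 0.6, -0.7]
grip_width: 0.0367
```

play_rows:
  deltas:
    - [2,0.3,0,0,0,0,30]
    - [2,0.2,0,0,0,0,30]
    - [2,0.3,0,0,0,0,30]
    - [2,0.3,0,0,0,0,30]
    - [2,0.2,0,0,0,0,30]
    - [2,0.3,0,0,0,0,30]
    - [0,0,0,0,0,0,30]

```text
clock: 30.58
position: [0.4944, -0.2342, 0.0041]
tool_rot: [-3.131, 1.557, 0.136]
force: [0.7, -0.0, -0.2]
grip_width: 0.0369
```

```bash
python3 w.py; python3 -c "
from h import *
from h import telemetry as t
print(t.observe()['moment'].round(3))"
```

```text
pos [ 0.4944 -0.2342  0.0041] yaw 7.21 tool x [ 0.0141  0.0019 -0.9999] 
 grasp from front -72.6 chip end 82.4 across -0.5 F [ 0.66 -0.01 -0.25] w 0.0369
[ 0.028  0.075 -0.015]
```

play_rows:
  deltas:
    - [0,0,-0.2,0,0,0,30]
    - [0,0,-0.2,0,0,0,30]
    - [0,0,-0.2,0,0,0,30]
    - [0,0,0,0,0,0,30]

```text
clock: 31.08
position: [0.4942, -0.2343, 0.0035]
tool_rot: [-3.133, 1.557, 0.134]
force: [-1.0, -0.5, 0.1]
grip_width: 0.0367
```

play_rows:
  deltas:
    - [1,0.1,0,0,0,0,30]
    - [2,0.3,0,0,0,0,30]
    - [2,0.2,0,0,0,0,30]
    - [2,0.3,0,0,0,0,30]
    - [0,0,0,0,0,0,30]

```text
clock: 31.7
position: [0.5015, -0.2333, 0.0035]
tool_rot: [-3.135, 1.556, 0.132]
force: [-0.2, -0.1, 0.1]
grip_width: 0.0368
```

```bash
python3 w.py
```

```text
pos [ 0.5015 -0.2333  0.0035] yaw 7.22 tool x [ 0.0142  0.0019 -0.9999] 
 grasp from front -65.4 chip end 89.6 across -0.52 F [-0.15 -0.12  0.06] w 0.0368
```

Run:
```python
from h import *
u=np.array([np.cos(np.radians(7.3)),np.sin(np.radians(7.3))]);v=np.array([-u[1],u[0]]);O=np.array([.66,-.2125])-.0944*u
for n,f in(("top","top0"),("side","side0")):
    a=cv2.imread(f"pics/{f}.png")
    for z in(.067,):
        for b in(-15,-12,-8,-4,0,4,8,12,15):
            A=np.arange(84,152,2); P=np.array([np.r_[O+(x*u+b*v)/1000,z] for x in A]); q=proj(n,P).astype('float32')
            g=cv2.remap(a.astype('float32').max(2),q[:,0].copy(),q[:,1].copy(),1).ravel()
            print(n,b,[int(x) for x in g])
```

```text
top -15 [76, 61, 49, 46, 56, 67, 75, 76, 78, 79, 77, 78, 84, 94, 108, 119, 123, 119, 110, 94, 76, 68, 72, 91, 104, 112, 112, 112, 112, 112, 107, 98, 83, 81]
top -12 [80, 65, 51, 49, 57, 67, 74, 77, 78, 78, 79, 80, 81, 94, 109, 124, 128, 122, 110, 92, 76, 69, 77, 95, 106, 107, 98, 95, 97, 101, 101, 96, 85, 80]
top -8 [81, 63, 49, 50, 57, 71, 77, 81, 84, 87, 86, 84, 84, 94, 107, 120, 120, 118, 115, 103, 95, 91, 99, 106, 107, 96, 84, 78, 88, 100, 105, 99, 86, 78]
top -4 [79, 63, 48, 50, 59, 72, 86, 97, 101, 100, 98, 93, 89, 94, 105, 107, 109, 111, 111, 110, 109, 108, 107, 107, 107, 98, 88, 79, 93, 104, 109, 96, 87, 82]
top 0 [81, 61, 50, 50, 60, 78, 93, 106, 110, 110, 105, 97, 93, 94, 105, 107, 110, 113, 111, 110, 111, 110, 109, 108, 104, 95, 87, 81, 93, 103, 107, 97, 87, 79]
top 4 [79, 62, 53, 49, 60, 75, 90, 101, 103, 104, 104, 98, 93, 92, 102, 108, 112, 111, 111, 112, 111, 106, 104, 104, 101, 94, 83, 77, 87, 103, 107, 98, 85, 77]
top 8 [84, 64, 51, 46, 58, 70, 80, 84, 87, 89, 86, 83, 83, 90, 102, 113, 117, 116, 111, 103, 94, 90, 91, 97, 101, 98, 84, 82, 88, 102, 103, 96, 83, 78]
top 
[... 1011 characters left out ...]
 117, 116, 118, 110, 99, 85, 85, 93, 100, 100, 60, 49, 63, 102, 106, 90, 63, 56]
side 4 [42, 42, 39, 36, 39, 59, 80, 98, 108, 109, 105, 98, 81, 84, 99, 114, 116, 114, 108, 87, 65, 50, 49, 68, 82, 80, 44, 41, 60, 97, 119, 93, 62, 52]
side 8 [30, 34, 36, 38, 41, 49, 62, 75, 87, 93, 96, 92, 71, 84, 110, 138, 139, 133, 113, 70, 47, 40, 50, 77, 100, 100, 76, 78, 95, 115, 134, 88, 63, 56]
side 12 [22, 25, 27, 29, 34, 42, 53, 62, 69, 72, 77, 75, 65, 83, 113, 140, 143, 135, 107, 68, 46, 46, 62, 93, 121, 122, 114, 114, 124, 131, 125, 84, 65, 58]
side 15 [17, 19, 19, 21, 29, 44, 56, 62, 64, 63, 67, 69, 71, 83, 113, 133, 135, 128, 104, 75, 56, 60, 79, 106, 130, 132, 131, 131, 136, 133, 116, 84, 69, 64]
```

The profiles agree in both cameras: the clip tip is at about 96 mm, its bend at about 108 mm, and the stop's face at about 110.5 mm behind the front edge. I go to about 100 mm first, then on in finer steps.

play_rows:
  deltas:
    - [1,0.1,0,0,0,0,30]
    - [1.5,0.2,0,0,0,0,30]
    - [1.5,0.2,0,0,0,0,30]
    - [1.5,0.2,0,0,0,0,30]
    - [1.5,0.2,0,0,0,0,30]
    - [1,0.1,0,0,0,0,30]
    - [1,0.1,0,0,0,0,30]
    - [0,0,0,0,0,0,30]

```text
clock: 32.7
position: [0.5103, -0.2323, 0.0035]
tool_rot: [-3.132, 1.557, 0.135]
force: [0.0, -0.2, 1.1]
grip_width: 0.0372
```

```bash
cat >> w.py <<'E'
print("axial",(p['force'][:2]@u).round(2),"lat",(p['force'][:2]@v).round(2),"M",p['moment'].round(3))
E
python3 w.py
```

```text
pos [ 0.5103 -0.2323  0.0035] yaw 7.2 tool x [ 0.014   0.0019 -0.9999] 
 grasp from front -56.6 chip end 98.4 across -0.62 F [ 0.05 -0.17  1.09] w 0.0372
axial 0.03 lat -0.17 M [-0.009  0.15   0.073]
```

play_rows:
  deltas:
    - [0.8,0.1,0,0,0,0,30]
    - [0.8,0.1,0,0,0,0,30]
    - [0.8,0.1,0,0,0,0,30]
    - [0.8,0.1,0,0,0,0,30]
    - [0.8,0.1,0,0,0,0,30]

```text
clock: 33.33
position: [0.5143, -0.2318, 0.0035]
tool_rot: [-3.133, 1.557, 0.134]
force: [-2.0, -0.3, 1.4]
grip_width: 0.0371
```

play_rows:
  deltas:
    - [0.6,0.1,0,0,0,0,30]
    - [0.6,0.1,0,0,0,0,30]
    - [0.6,0.1,0,0,0,0,30]
    - [0.4,0,0,0,0,0,30]

```text
clock: 33.83
position: [0.5165, -0.2315, 0.0035]
tool_rot: [-3.131, 1.557, 0.137]
force: [-3.4, 0.1, 1.3]
grip_width: 0.0372
```

play_rows:
  deltas:
    - [0.3,0,0,0,0,0,30]
    - [0.3,0.1,0,0,0,0,30]
    - [0.3,0,0,0,0,0,30]

```text
clock: 34.2
position: [0.5173, -0.2314, 0.0035]
tool_rot: [-3.132, 1.557, 0.135]
force: [-3.0, -0.6, 1.6]
grip_width: 0.0371
```

```bash
python3 w.py
```

```text
pos [ 0.5173 -0.2314  0.0035] yaw 7.2 tool x [ 0.0138  0.0019 -0.9999] 
 grasp from front -49.5 chip end 105.5 across -0.62 F [-3.   -0.57  1.61] w 0.0371
axial -3.05 lat -0.18 M [-0.105  0.604  0.001]
```

play_rows:
  deltas:
    - [0.3,0,0,0,0,0,30]
    - [0.3,0.1,0,0,0,0,30]
    - [0.3,0,0,0,0,0,30]

```text
clock: 34.58
position: [0.5184, -0.2313, 0.0035]
tool_rot: [-3.136, 1.557, 0.132]
force: [-1.4, -0.1, 1.7]
grip_width: 0.037
```

play_rows:
  deltas:
    - [0.3,0,0,0,0,0,30]
    - [0.3,0.1,0,0,0,0,30]
    - [0.3,0,0,0,0,0,30]

```text
clock: 34.95
position: [0.5192, -0.2312, 0.0035]
tool_rot: [-3.135, 1.557, 0.132]
force: [-2.5, -0.0, 1.9]
grip_width: 0.0374
```

play_rows:
  deltas:
    - [0.3,0,0,0,0,0,30]
    - [0.3,0.1,0,0,0,0,30]
    - [0.3,0,0,0,0,0,30]

```text
clock: 35.33
position: [0.5201, -0.2311, 0.0035]
tool_rot: [-3.134, 1.557, 0.133]
force: [-2.4, -0.5, 1.7]
grip_width: 0.0372
```

play_rows:
  deltas:
    - [0.3,0,0,0,0,0,30]
    - [0.3,0.1,0,0,0,0,30]
    - [0.3,0,0,0,0,0,30]

```text
clock: 35.7
position: [0.521, -0.231, 0.0035]
tool_rot: [-3.132, 1.557, 0.136]
force: [-2.4, -0.6, 1.4]
grip_width: 0.0367
```

play_rows:
  deltas:
    - [0.3,0,0,0,0,0,30]
    - [0.3,0.1,0,0,0,0,30]
    - [0.3,0,0,0,0,0,30]

```text
clock: 36.08
position: [0.5219, -0.2309, 0.0035]
tool_rot: [-3.134, 1.557, 0.134]
force: [-2.4, 0.2, 1.4]
grip_width: 0.0375
```

play_rows:
  deltas:
    - [0.3,0,0,0,0,0,30]
    - [0.3,0.1,0,0,0,0,30]
    - [0.3,0,0,0,0,0,30]

```text
clock: 36.45
position: [0.5219, -0.2309, 0.0034]
tool_rot: [-3.11, 1.558, 0.157]
force: [-8.8, -0.2, 5.3]
grip_width: 0.037
```

The contact is firm: the position stopped advancing and the axial force rose to 8.8 N at the expected place, so the strip is home. I unload and release.

play_rows:
  deltas:
    - [-0.3,0,0,0,0,0,30]
    - [-0.2,0,0.1,0,0,0,30]
    - [0,0,0,0,0,0,30]

```text
clock: 36.83
position: [0.522, -0.2308, 0.0035]
tool_rot: [-3.125, 1.557, 0.142]
force: [-4.8, -0.8, 1.6]
grip_width: 0.037
```

play_rows:
  deltas:
    - [0,0,0,0,0,0,38]
    - [0,0,0,0,0,0,40]
    - [0,0,0,0,0,0,44]
    - [0,0,0,0,0,0,48]
    - [0,0,0,0,0,0,50]
    - [0,0,0,0,0,0,50]

```text
clock: 37.58
position: [0.5223, -0.2308, 0.0036]
tool_rot: [-3.133, 1.557, 0.135]
force: [-0.3, -0.1, 0.4]
grip_width: 0.0498
```

```bash
python3 m.py 20 | grep -v '\['
```

```text
top -24 edges nan 17.8 mid nan
top -4 edges nan 19.8 mid nan
top 16 edges nan 18.4 mid nan
top 36 edges nan 17.0 mid nan
top 56 edges -19.4 18.2 mid -0.59
top 76 edges -17.2 16.5 mid -0.34
top 96 edges -18.3 16.8 mid -0.75
side -24 edges nan nan mid nan
side -4 edges nan nan mid nan
side 16 edges nan nan mid nan
side 36 edges nan nan mid nan
side 56 edges nan nan mid nan
```

play_rows:
  deltas:
    - [0,0,3,0,0,0,50]
    - [0,0,8,0,0,0,50]
    - [0,0,20,0,0,0,50]
    - [0,0,30,0,0,0,50]
    - [0,0,40,0,0,0,50]
    - [0,0,40,0,0,0,50]
    - [-20,-20,10,0,0,0,50]
    - [-30,-40,0,0,0,0,50]

```text
clock: 38.67
position: [0.473, -0.2904, 0.1564]
tool_rot: [3.084, 1.554, 0.072]
force: [-0.6, -0.6, 0.3]
grip_width: 0.0499
```

play_rows:
  deltas:
    - [-25,-40,0,0,0,0,50]
    - [-25,-40,0,0,0,0,50]
    - [-25,-40,0,0,0,0,50]
    - [-25,-40,0,0,0,0,50]
    - [-25,-40,0,0,0,0,50]
    - [-10,-30,0,0,0,0,50]
    - [0,0,0,0,0,0,50]

```text
clock: 39.55
position: [0.3356, -0.5228, 0.1549]
tool_rot: [3.098, 1.557, 0.079]
force: [0.6, 0.1, -0.2]
grip_width: 0.05
```

Run:
```python
from h import *
t=snap("top","pics/tf.png"); s=snap("side","pics/sf.png")
a=cv2.resize(t[130:240,350:430],(400,550),interpolation=2);b=cv2.resize(s[160:245,205:315],(400,309),interpolation=2);c=cv2.resize(s[270:360,180:320],(400,241),interpolation=2)
o=np.hstack([a,np.vstack([b,c])]);cv2.imwrite("pics/cf.png",np.clip(o[:,:,::-1].astype(int)*1.6,0,255).astype('uint8'))
# plain end / edge positions
u=np.array([np.cos(np.radians(7.3)),np.sin(np.radians(7.3))]);v=np.array([-u[1],u[0]]);O=np.array([.66,-.2125])-.0944*u
for n,im in(("top",t),("side",s)):
    g=im.astype(float); e=(g[:,:,1]-(g[:,:,0]+g[:,:,2])/2).astype('float32'); e=cv2.GaussianBlur(e,(3,3),0)
    A=np.arange(-80,-30,3)
    r=[np.mean([e[tuple(proj(n,[*(O+(x*u+b*v)/1000),.063])[0][::-1].round().astype(int))] for b in(-12,-6,0,6,12)]) for x in A]
    print(n,list(zip(A.tolist(),np.round(r,0).tolist())))
d0=cv2.imread("pics/top0.png")[:,:,::-1].astype(int); df=(abs(d0-t).max(2)>40).astype('uint8'); df=cv2.morphologyEx(df,2,np.ones((3,3)))
print([cv2.boundingRect(c) for c in cv2.findContours(df,0,2)[0]])
```

```text
top [(-80, -2.0), (-77, -2.0), (-74, -2.0), (-71, -2.0), (-68, -1.0), (-65, -1.0), (-62, 2.0), (-59, 7.0), (-56, 12.0), (-53, 14.0), (-50, 14.0), (-47, 14.0), (-44, 14.0), (-41, 14.0), (-38, 14.0), (-35, 14.0), (-32, 14.0)]
side [(-80, -3.0), (-77, -3.0), (-74, -3.0), (-71, -3.0), (-68, -4.0), (-65, -3.0), (-62, 1.0), (-59, 8.0), (-56, 15.0), (-53, 18.0), (-50, 18.0), (-47, 18.0), (-44, 18.0), (-41, 18.0), (-38, 18.0), (-35, 18.0), (-32, 18.0)]
[(530, 450, 28, 30), (622, 435, 18, 22), (565, 434, 9, 5), (568, 419, 54, 19), (591, 398, 10, 10), (636, 380, 4, 4), (350, 357, 245, 96), (540, 341, 22, 20), (609, 318, 8, 9), (600, 304, 40, 90), (607, 302, 3, 4), (514, 298, 9, 13), (524, 269, 100, 69), (390, 201, 15, 34), (227, 189, 4, 4), (224, 179, 3, 3), (386, 178, 4, 4), (223, 173, 3, 4)]
```

View pics/cf.png

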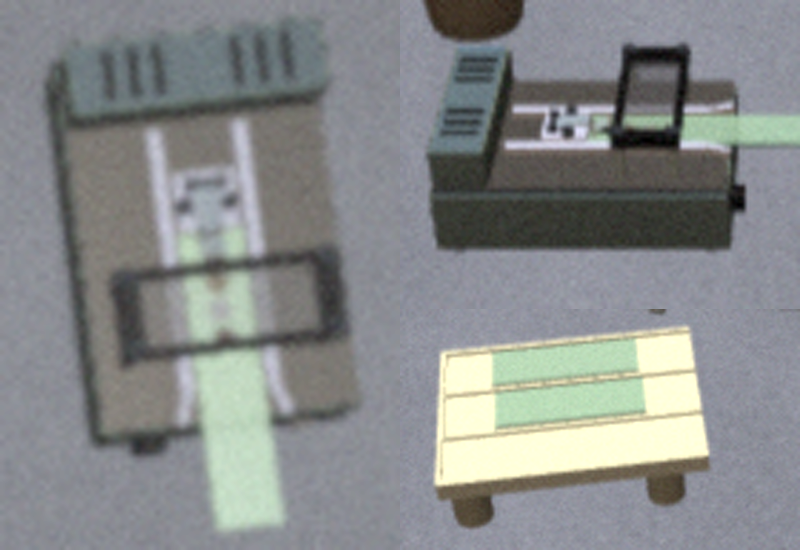

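The final picture shows the strip flat between the rails. Its chip end is under the clip against the stop block, near (208,230) in the crop, and its plain end stands out about 59.5 mm, so the chip end is at 110.5 mm, matching the stop. The offcuts and tools are unmoved. I hand the job in.

```bash
python3 -c "
from h import *
print(workorder.job_done())"
```

```text
the job is handed in; nothing more can be done
None
```

I finished the job and handed it in at about 40 s of the 72 s allowed. The strip lies flat on the stage, chip end under the clip and against the end stop.

**What I did:** I drew the strip forward about 47 mm with light presses on its top, to an overhang of about 37 mm. I then gripped its long sides at 25 N, lifted it level, carried it to the viewer and slid it in along the rails. After release I backed the arm off.

**Final checks:**
- **Home position:** forward motion stopped with about 9 N of axial push, at about 110 mm. Both cameras had put the stop face at about 110.5 mm. The plain end stands out about 59.5 mm, which gives the same figure.
- **Clip:** the push force rose to about 3.4 N and then fell, as expected when the strip passes under the clip.
- **Forces on the glass:** the highest I read was about 9 N, at first touch and at the stop. Forces are only reported at the end of each call, so a brief peak between readings could have gone unseen.
- **Everything else:** the two-camera check at the end shows both offcuts still in their lanes. Outside the robot, the before-and-after comparison of the top view found only the strip changed.

**What disagreed or went wrong:**
- The real fingertips sat about 40 mm behind the reported TCP. I confirmed this by triangulation and by touch, and corrected for it.
- The first drag at about 3 N only slid over the glass, so I pressed with about 6 N after that.
- The strip's chip end hung about 2 mm low in the grip, so I tilted the tool 0.8° before inserting.

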